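# Index the photo turntable to its next stop

### The job

The model car on the turntable has been photographed from this side; bring it round to the next view. With a fingertip, press the turntable's index plunger in by its mushroom button and turn the table clockwise (seen from above) to the very next hole, not beyond it, then let go so that the plunger springs fully up and locks there. Grip and lift nothing: the button is only pressed and pushed, the model car stays as it stands on the platter, and the other things on the desk stay where they are.

Things in the scene. Friction and masses are not known exactly. Their poses are not given: they have to be found in the camera images.
- plunger_top (a point): Centre of the flat top of the plunger's black mushroom button: a disc 36 mm in diameter and 10 mm thick on an 8 mm steel stem, 46 mm above the index plate and 86 mm above the desk when up. It stands 118 mm from the table's axis and goes round with the table. Pressed straight down it sinks up to 10 mm to a firm stop, against a spring: about 4 N at the start, 8 N at the stop.
- plunger (a joint): How far the plunger is pressed in, m: 0 fully up, 0.010 at the stop. Under the button sits a rounded locking collar, 14 mm in diameter, that stands in a 17 mm hole of the index plate and stops the table. Up to about 4 mm it locks; from 8 mm it is clear of the hole and the table turns. Between holes the plate itself keeps the collar down (about 7 mm) if the button is let go; at the next hole it springs up by itself.
- turntable (a joint): Angle of the table, rad: about 0 at the start (plunger in its first hole), grows as the table turns clockwise seen from above. The holes are 30 degrees (0.5236 rad, 62 mm along the arc) apart, so the next hole clockwise lies at 0.5236; there is about 2 mm of play either way in a hole, and the collar's rounded edge draws it in from about 2.5 mm off. The platter turns freely with slight friction (under 1 N at the button) and does not coast far.
- table_axis (a point): Point on the table's vertical turning axis, at the top of the platter, 54 mm above the desk. The platter is a disc 190 mm in diameter with a black rubber mat; round it lies the fixed aluminium index plate (its top 40 mm above the desk, 290 mm in diameter) on a dark drum that is fixed to the desk. The plate has a 10 mm wide ring-shaped slot of 118 mm radius with 12 holes in it.
- next_hole (a point): Centre of the next hole clockwise, at the top face of the index plate, 118 mm from the axis. When the table is there, the button's top is straight above it, by 46 mm if up. Fixed while the table turns.
- car_centre (a point): The copper-coloured die-cast model car, 136 x 54 x 40 mm, 0.2 kg, standing loose on the middle of the platter; this point lies at its middle, half-way up, 20 mm above the platter. Its top is 94 mm above the desk. It rides round with the table.
- spare_van: Grey model van, 133 x 55 x 58 mm, standing on the desk to the right of the turntable; origin at its underside. To be left alone.
- blower: Rubber dust blower, a bulb 56 mm across with a thin nozzle, 100 mm tall, standing on the desk to the left of the turntable; origin at its underside. To be left alone.
- lens_cap: Black lens cap, 66 mm across and 8 mm thick, flat on the desk on the left or right of the turntable (seen from the robot); origin at its underside. To be left alone.
- succulent: White plant pot, 64 mm across and 50 mm tall with a small succulent, on the desk on the other side of the turntable from the lens cap; origin at its underside. To be left alone.
Mind the look-alikes: they are no part of the job. There is more than one size of the part that bears car_centre; the job needs the middle-sized.

How it is judged:
On the way, in this order (a step that is already met when the one before it is completed fails the run):
1. the fingers press the plunger in, clear of its first hole, with the table still there (value of joint plunger above 0.006 m and value of joint turntable between -0.1 and 0.1 rad and contact force between the fingers and anything else above 1.5 N), for 0.05 s.
2. the table has turned clockwise half-way to the next hole (value of joint turntable above 0.26 rad), for 0.05 s.
At the end, for the whole second after the job is handed in: The table stands still at the next hole clockwise (0.5236 rad within 0.03), the plunger is up in that hole (pressed in less than 2 mm), and the model car stands upright within 20 mm of the middle of the platter (value of joint turntable between 0.4936 and 0.5536 rad and value of joint plunger below 0.002 m and velocity of joint turntable between -0.03 and 0.03 rad/s and horizontal distance between car_centre and table_axis below 0.02 m and angle between car_centre's own z axis and vertical below 0.1 rad); the robot touches nothing.
It fails at once if the table ran well past the next hole (more than 12 degrees) or was turned the wrong way (value of joint turntable above 0.735 rad or value of joint turntable below -0.26 rad).
It fails at once if the button was gripped between the fingers (distance between the grasp point and plunger_top below 0.01 m).
It fails at once if the model car was lifted (height (world z) of car_centre above 0.09 m).
It fails at once if the model car was knocked along or over on the platter, or pushed hard (horizontal distance between car_centre and table_axis above 0.025 m or angle between car_centre's own z axis and vertical above 0.25 rad or contact force between the arm and model_car above 3 N).
It fails at once if another thing on the desk was moved (distance of any of spare_van, blower, lens_cap, succulent from where it was at the start of the episode above 0.02 m).
It also fails if it takes over 38 s, if anything falls off the work surface, if the arm or the gripper's body presses on something with over 40 N, if the wrist force passes 120 N, or if a joint passes its speed limit or range.

### The arm

A 6-joint arm with a two-finger parallel gripper is mounted at the origin on the work surface. World frame = base frame: x ahead of the robot, y to its left, z up, the work surface at z = 0. Lengths are in m, angles in rad, forces in N, time in s.
With the tool pointing down it reaches from about 0.275 to 0.725 m from the base axis. Payload 5.6 kg.
Tool frame: the origin (TCP) lies at the very end of the fingers, on their centre line; the grasp point (between the pads) lies bot.hold_point_z behind it (bot.hold_point_z is the distance from the TCP to the grasp point, in m); z points along the fingers, y is the line along which they close (so a half turn about z gives the same grasp; the last joint's range is limited). The gripper opens to 85 mm and grips with 20 to 120 N. Pads are 22 mm wide; open, the fingers measure 114 mm over their backs; the gripper's body (76 mm by 85 mm) begins 54 mm behind the grasp point. The pads swing forward as they close: fully open they stand 13 mm farther back than shut.
Start: joints at [-0.973, 0.255, 0.108, 0, -1.424, -0.285], TCP at [0.169, -0.523, 0.231] pointing down, gripper open.
Joint ranges: [-2.95, 2.95], [-1.21, 1.97], [-1.09, 1.5], [-2.87, 1.71], [-2.94, -0.07], [-3.05, 3.05]. Speed limits (rad/s): [2.57, 2.57, 3.14, 3.14, 3.14, 3.14].

### API

Orientations are given as a 3x3 rotation matrix whose columns are the frame's x, y, z axes.
In Python, from station import bot gives the robot as it stands.
- The arm moves only by the tool step_arm, never from a script. Its argument "increments" is a list of rows, each a list of 7 numbers: the shift along the tool's x, y, z in m, then the turn, a rotation vector about the tool's x, y, z in rad, then the opening, from -1 (shut) to 1 (fully open), so that 0 is half open. In form: [[x, y, z, ax, ay, az, grip], ...]. A call has 1 to 20 rows; each row is the pose to reach, as a shift and turn from the pose commanded when the call began, along the tool's axes at that moment; what a row does not reach only later rows make up. A row lasts 1/8 s, in which the tool goes at most 62.5 mm and 10.7 degrees, less where a joint would pass 70% of its speed; a pose out of reach is approached as far as the arm can. A call with a gripper value outside its range is refused whole. The fingers move at their own pace and stop on an object; "squeeze" is the grip in N (left out, the last holds). Time passes only in rows, so rows that repeat a pose let the fingers close. It gives the time, the measured TCP pose, the force, the opening and the grip force at its end, in the units of the state.
- bot.sense(): the state, without advancing time (a new reading comes with each control period).
- bot.capture(name): name is "scene" or "top"; returns a dict with "image" (420x560x3 uint8, red, green, blue), "intrinsics" (3x3 intrinsics, pixels), "k1" (the pictures are not rectified: a ray, as slopes to the right and down, at radius r is drawn at 1 + k1 r^2 times it, then the intrinsics apply), "world_from_camera" (4x4, takes a point from camera to world coordinates). Camera axes: x right, y down, z forward; pixel columns grow to the right and rows downward; lengths in m; the calibration is good to about 2 mm. A picture is of the moment at which its call begins. There is no depth.
- bot.finish_job(): hands the job in; it is judged then, once.
The state is a dict: "t": time; "joint_positions": joint angles; "qvel": joint speeds; "joint_torque": joint torques, N m; "tcp_pos": TCP position; "tcp_rot": TCP orientation; "wrist_force": force on the tool from outside, world axes, zero at the start; "wrist_torque": the same for the moment, N m; "grip_width": finger opening in m; "grasp_force": force on a finger pad.
Only numpy, scipy, OpenCV 4.12 (cv2) and the standard library are available. Lean on these libraries where they do the work, as an engineer would, in place of code of your own. Each camera call takes 0.05 s, during which the arm holds its last target. There are 200 camera calls.

## Working session

There is one attempt and no reset: what is moved stays moved. The work goes in short steps, Python scripts to look and compute and a tool call to move; the robot and the scene stay as the last step left them, time stands still between calls to the robot, and variables do not carry over. Pictures are saved under pics/ and viewed, at most 10 in all, crops included, and the job is handed in when it is done.

Besides the shell and the picture viewer there is one more tool, called after "Emit:" by a JSON object that holds its "method" and its "body", one argument or row to a line. step_arm: Moves the arm, as the interface text tells. Its arguments: {"type":"object","properties":{"increments":{"type":"array"},"squeeze":{"type":"number"}},"required":["increments"]}

```bash
mkdir -p pics; cat > h.py <<'E'
from station import bot
import numpy as np, cv2
def ray(c,u,v):
    K=np.array(c["intrinsics"]);k=c["k1"]
    d=np.array([(u-K[0,2])/K[0,0],(v-K[1,2])/K[1,1]])
    s=d.copy()
    for _ in range(30): s=d/(1+k*(s@s))
    T=np.array(c["world_from_camera"]); return T[:3,3],T[:3,:3]@np.array([s[0],s[1],1])
def onplane(c,u,v,z):
    o,d=ray(c,u,v); return o+d*(z-o[2])/d[2]
def pix(c,p):
    T=np.linalg.inv(np.array(c["world_from_camera"]));q=T[:3,:3]@np.array(p)+T[:3,3];s=q[:2]/q[2]
    s=s*(1+c["k1"]*(s@s));K=np.array(c["intrinsics"]);return K[0,0]*s[0]+K[0,2],K[1,1]*s[1]+K[1,2]
E
python3 - <<'E'
from h import *
for n in("scene","top"):
    c=bot.capture(n); cv2.imwrite(f"pics/{n}0.png",c["image"][:,:,::-1]); print(n,np.round(c["world_from_camera"],3).tolist(),c["k1"])
s=bot.sense();print(s["t"],s["tcp_pos"],np.round(s["tcp_rot"],3).tolist(),bot.hold_point_z,s["wrist_force"])
E
```

```text
scene [[-0.843, 0.363, -0.397, 0.891], [0.538, 0.58, -0.612, 0.671], [0.009, -0.729, -0.684, 0.86], [0.0, 0.0, 0.0, 1.0]] -0.07469591527716433
top [[0.003, -0.998, 0.059, 0.391], [-1.0, -0.001, 0.027, -0.02], [-0.027, -0.059, -0.998, 1.51], [0.0, 0.0, 0.0, 1.0]] -0.11540426312001424
0.1 [ 0.16914733 -0.5228771   0.23045566] [[-0.952, -0.308, -0.001], [-0.308, 0.952, 0.002], [0.0, 0.002, -1.0]] 0.0187 [-0.4202066  -0.9287135  -0.21579843]
```

View pics/scene0.png

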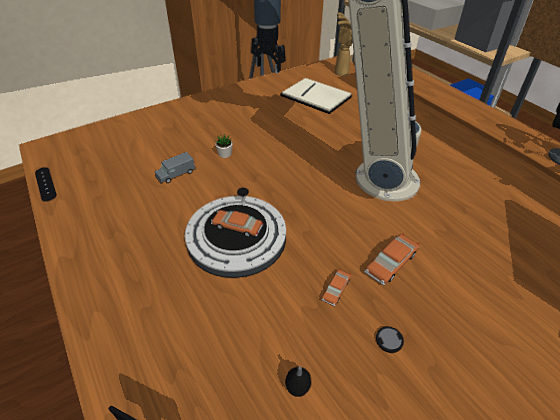

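View pics/top0.png

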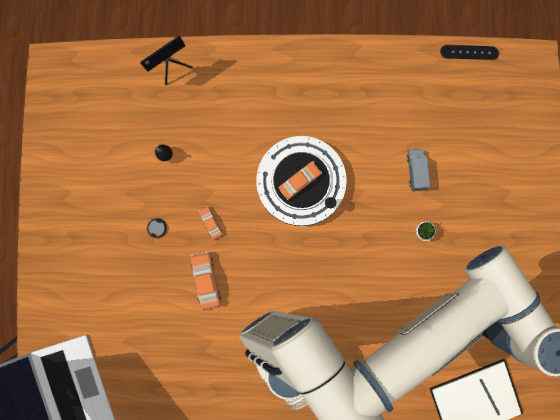

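The scene view shows the turntable at (236,232) with its button at (243,191). In the top view, the plate centre is near (302,181) and the button near (331,203). The car on the platter is the middle-sized one, and the other two stand on the desk. Clockwise takes the button towards the robot. The pot (426,231) and van (419,170) lie to the right, clear of the path.

```bash
python3 - <<'E'
from h import *
c=bot.capture("top");im=c["image"].astype(int)
mx=im.max(2);mn=im.min(2)
# plate: bright, unsaturated, near turntable
m=((mn>120)&(mx-mn<40)).astype(np.uint8); w=np.zeros_like(m); w[125:235,245:358]=1; m*=w
pts=cv2.findNonZero(m); h=cv2.convexHull(pts)
P=np.array([onplane(c,u+0.,v+0.,.04)[:2] for u,v in h[:,0]])
A=np.c_[2*P,np.ones(len(P))];s=np.linalg.lstsq(A,(P**2).sum(1),rcond=None)[0]
print("axis",s[:2],"r",np.sqrt(s[2]+s[0]**2+s[1]**2))
ax=s[:2]
def blob(c,box):
    im=c["image"];x0,y0,x1,y1=box;d=(im[y0:y1,x0:x1].max(2)<60).astype(np.uint8)
    n,l,st,ce=cv2.connectedComponentsWithStats(d)
    for i in range(1,n):
        if st[i,4]>15: print(st[i],ce[i]+[x0,y0], np.round(onplane(c,*(ce[i]+[x0,y0]),.086),4))
blob(c,(315,190,350,220))
b=bot.capture("scene");blob(b,(225,180,260,200))
# button in first approx with both
cv2.imwrite("pics/crop.png",cv2.resize(np.vstack([cv2.resize(c["image"][130:235,245:360],(460,420)),])[:,:,::-1],None,fx=1.3,fy=1.3,interpolation=2))
E
```

```text
axis [ 0.57614278 -0.03625625] r 0.14446612728317776
[  0   0  12  14 107] [319.11214953 194.70093458] [ 0.5242 -0.0924  0.086 ]
[10  7 11 11 91] [330.13186813 202.24175824] [ 0.5008 -0.1265  0.086 ]
[12  8 11  9 74] [242.14864865 191.62162162] [ 0.5055 -0.1206  0.086 ]
```

View pics/crop.png

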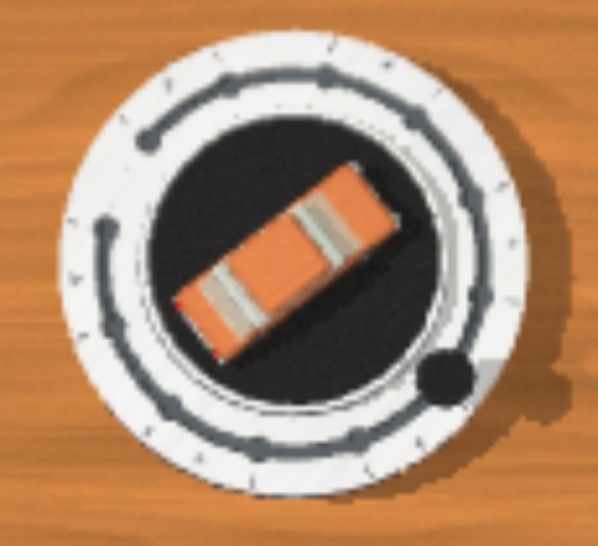

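```bash
cat >> h.py <<'E'
def delta(p):
    s=bot.sense();return np.array(s["tcp_rot"]).T@(np.array(p)-s["tcp_pos"])
E
python3 - <<'E'
from h import *
print(delta([.501,-.1265,.13]))
c=bot.capture("top");print(onplane(c,313.9,214.3,.04)); print(pix(c,[.4653,-.0768,.04]))
E
```

```text
[-0.43769305  0.27508883  0.10103176]
[ 0.46555415 -0.07787168  0.04      ]
(np.float64(313.5652714393626), np.float64(214.3789045350858))
```

Emit:
{"method": "step_arm", "body": {
  "increments": [
    [-0.055,0.034,0.0,0,0,0,-1],
    [-0.11,0.069,0.0,0,0,0,-1],
    [-0.16,0.1,0.01,0,0,0,-1],
    [-0.215,0.135,0.02,0,0,0,-1],
    [-0.27,0.17,0.04,0,0,0,-1],
    [-0.32,0.2,0.06,0,0,0,-1],
    [-0.37,0.233,0.08,0,0,0,-1],
    [-0.41,0.258,0.09,0,0,0,-1],
    [-0.438,0.275,0.101,0,0,0,-1],
    [-0.438,0.275,0.101,0,0,0,-1],
    [-0.438,0.275,0.101,0,0,0,-1],
    [-0.438,0.275,0.101,0,0,0,-1]
  ]
}}

```text
t: 1.75
tcp_pos: [0.5011, -0.1276, 0.1307]
tcp_rot: [[-0.952, -0.307, 0.001], [-0.307, 0.952, -0.0], [-0.001, -0.0, -1.0]]
wrist_force: [0.2, -0.9, -1.1]
grip_width: 0.0
grasp_force: 0.0
```

```bash
python3 - <<'E'
from h import *
s=bot.sense();print(s["t"],s["tcp_pos"],np.round(s["tcp_rot"],4).tolist(),s["wrist_force"],s["grip_width"]);print(delta([.501,-.1265,.088]))
b=bot.capture("scene");cv2.imwrite("pics/s1.png",cv2.resize(b["image"][130:290,150:340,::-1],None,fx=3.5,fy=3.5,interpolation=2))
E
```

```text
1.75 [ 0.50107602 -0.12756646  0.13074732] [[-0.9518, -0.3067, 0.0006], [-0.3067, 0.9518, -0.0001], [-0.0006, -0.0003, -1.0]] [ 0.20898314 -0.92947864 -1.0902867 ] 1.5012753847235716e-05
[-0.00022937  0.00104918  0.0427472 ]
```

View pics/s1.png

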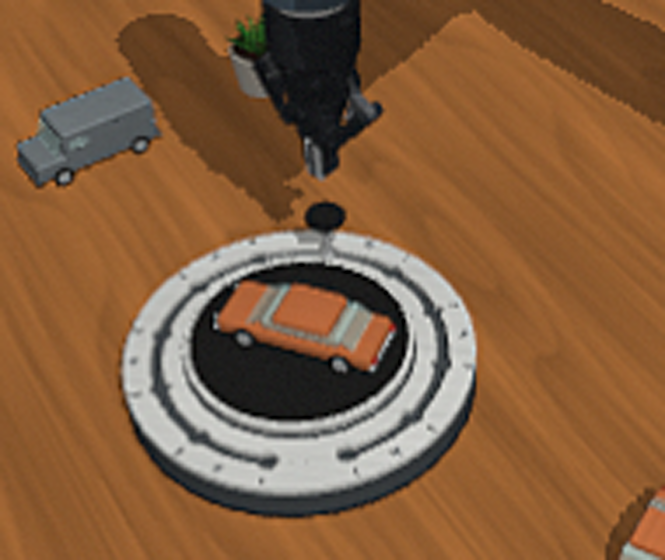

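The closed fingertips (crop 318,175) hang just above the button (325,215). Next I press down slowly.

Emit:
{"method": "step_arm", "body": {
  "increments": [
    [0,0.001,0.03,0,0,0,-1],
    [0,0.001,0.04,0,0,0,-1],
    [0,0.001,0.045,0,0,0,-1],
    [0,0.001,0.048,0,0,0,-1],
    [0,0.001,0.05,0,0,0,-1],
    [0,0.001,0.052,0,0,0,-1],
    [0,0.001,0.052,0,0,0,-1]
  ]
}}

```text
t: 2.68
tcp_pos: [0.5014, -0.1268, 0.0796]
tcp_rot: [[-0.951, -0.308, 0.001], [-0.308, 0.951, -0.002], [-0.001, -0.002, -1.0]]
wrist_force: [-3.7, -3.0, 6.4]
grip_width: -0.0004
grasp_force: 3.1
```

Emit:
{"method": "step_arm", "body": {
  "increments": [
    [0,0,0.002,0,0,0,-1],
    [0,0,0.004,0,0,0,-1],
    [0,0,0.005,0,0,0,-1],
    [0,0,0.005,0,0,0,-1]
  ]
}}

```text
t: 3.18
tcp_pos: [0.5024, -0.1274, 0.076]
tcp_rot: [[-0.951, -0.309, 0.003], [-0.309, 0.951, -0.003], [-0.002, -0.004, -1.0]]
wrist_force: [-3.7, -4.0, 11.0]
grip_width: -0.0002
grasp_force: 5.8
```

```bash
cat > arc.py <<'E'
from h import *
import sys
a0,a1,n=map(float,sys.argv[1:4])
s=bot.sense();R=np.array(s["tcp_rot"]);C=np.array([.5762,-.0367]);p=np.array(s["tcp_pos"])
f=np.arctan2(*(p[:2]-C)[::-1]);print("r",np.linalg.norm(p[:2]-C),"ang",np.degrees(f),p,s["wrist_force"])
B=np.array([.501,-.1268])-C; 
for a in np.radians(np.linspace(a0,a1,int(n)+1)[1:]):
    q=C+np.array([[np.cos(a),np.sin(a)],[-np.sin(a),np.cos(a)]])@B
    print(np.round(np.degrees(a),1),np.round(R.T@np.r_[q-p[:2],0],4))
E
python3 arc.py 0 30 10
```

```text
r 0.11697580099317227 ang -129.1398959368282 [ 0.502363   -0.12742726  0.0760053 ] [-3.66816965 -4.04926014 11.00028437]
3.0 [ 0.0042  0.0063 -0.    ]
6.0 [ 0.0071  0.0117 -0.0001]
9.0 [ 0.0097  0.0173 -0.0001]
12.0 [ 0.0119  0.023  -0.0001]
15.0 [ 0.0139  0.0289 -0.0001]
18.0 [ 0.0155  0.0348 -0.0002]
21.0 [ 0.0169  0.0408 -0.0002]
24.0 [ 0.0179  0.0468 -0.0002]
27.0 [ 0.0186  0.0529 -0.0003]
30.0 [ 0.019   0.0591 -0.0003]
```

Emit:
{"method": "step_arm", "body": {
  "increments": [
    [0.0005,0.001,0.001,0,0,0,-1],
    [0.002,0.0035,0.001,0,0,0,-1],
    [0.0035,0.006,0.001,0,0,0,-1],
    [0.005,0.009,0.001,0,0,0,-1],
    [0.006,0.011,0.001,0,0,0,-1],
    [0.0075,0.0138,0.001,0,0,0,-1],
    [0.0087,0.0165,0.001,0,0,0,-1],
    [0.01,0.019,0.001,0,0,0,-1],
    [0.011,0.022,0.001,0,0,0,-1],
    [0.012,0.025,0.001,0,0,0,-1],
    [0.0128,0.028,0.001,0,0,0,-1],
    [0.0128,0.028,0.001,0,0,0,-1]
  ]
}}

```text
t: 4.68
tcp_pos: [0.4833, -0.1039, 0.0759]
tcp_rot: [[-0.951, -0.309, 0.008], [-0.309, 0.951, -0.002], [-0.007, -0.004, -1.0]]
wrist_force: [-1.3, -1.3, 16.2]
grip_width: -0.0
grasp_force: 7.5
```

```bash
python3 arc.py 14 30 8; python3 - <<'E'
from h import *
b=bot.capture("scene");cv2.imwrite("pics/s2.png",cv2.resize(b["image"][130:290,150:340,::-1],None,fx=3.5,fy=3.5,interpolation=2))
E
```

```text
r 0.11463587168737623 ang -144.1260210507708 [ 0.48330965 -0.10387713  0.07594251] [-1.26327359 -1.25696978 16.18500564]
16.0 [ 0.0036  0.0025 -0.    ]
18.0 [ 0.0047  0.0065 -0.0001]
20.0 [ 0.0056  0.0105 -0.0001]
22.0 [ 0.0064  0.0145 -0.0001]
24.0 [ 0.0071  0.0185 -0.0001]
26.0 [ 0.0076  0.0226 -0.0001]
28.0 [ 0.0079  0.0267 -0.0002]
30.0 [ 0.0082  0.0308 -0.0002]
```

View pics/s2.png

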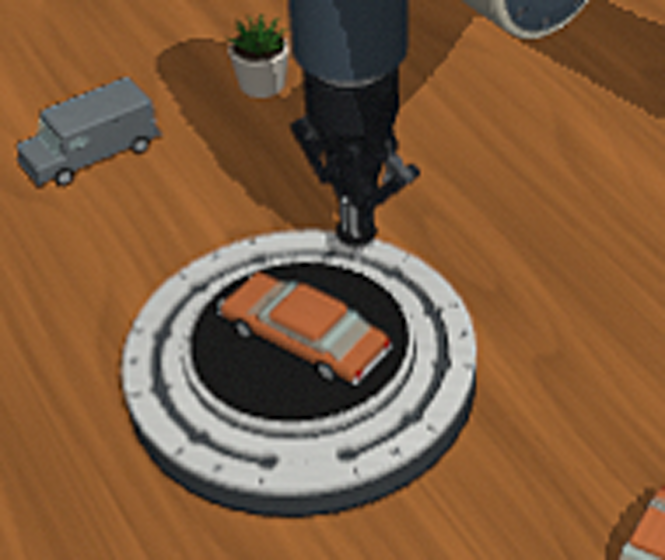

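The table follows: the button is at crop (355,238), the car has turned with it, and it is about half-way. I carry on to just short of the hole.

Emit:
{"method": "step_arm", "body": {
  "increments": [
    [0.0018,0.0015,0,0,0,0,-1],
    [0.003,0.004,0,0,0,0,-1],
    [0.0042,0.0065,0,0,0,0,-1],
    [0.005,0.009,0,0,0,0,-1],
    [0.0056,0.0115,0,0,0,0,-1],
    [0.0062,0.014,0,0,0,0,-1],
    [0.0067,0.0165,0,0,0,0,-1],
    [0.0071,0.019,0,0,0,0,-1],
    [0.0074,0.0215,0,0,0,0,-1],
    [0.0077,0.024,0,0,0,0,-1],
    [0.008,0.0265,0,0,0,0,-1],
    [0.008,0.0285,0,0,0,0,-1],
    [0.008,0.0285,0,0,0,0,-1]
  ]
}}

```text
t: 6.35
tcp_pos: [0.4682, -0.0784, 0.076]
tcp_rot: [[-0.951, -0.309, 0.01], [-0.309, 0.951, -0.0], [-0.009, -0.003, -1.0]]
wrist_force: [0.4, -0.2, 13.5]
grip_width: 0.0001
grasp_force: 6.6
```

```bash
python3 arc.py 28 30 2; python3 - <<'E'
from h import *
b=bot.capture("top");b0=cv2.imread("pics/top0.png")[:,:,::-1]
for im in(b0,b["image"]):
    hs=cv2.cvtColor(np.ascontiguousarray(im),cv2.COLOR_RGB2HSV)
    m=cv2.inRange(hs,(5,110,150),(18,255,255));w=np.zeros_like(m);cv2.circle(w,(302,181),27,255,-1);m&=w
    p=cv2.findNonZero(m);print(len(p),cv2.minAreaRect(p))
cv2.imwrite("pics/t3.png",cv2.resize(b["image"][130:235,245:360,::-1],None,fx=5,fy=5,interpolation=2))
E
```

```text
r 0.11577094034318745 ang -158.86950096165717 [ 0.46821329 -0.07843466  0.0759844 ] [ 0.37689281 -0.21832197 13.4658383 ]
29.0 [ 0.0016 -0.0001 -0.    ]
30.0 [ 0.0017  0.0019 -0.    ]
436 ((299.4495544433594, 179.75393676757812), (15.782530784606934, 42.46118927001953), 51.842769622802734)
444 ((298.9631042480469, 179.12417602539062), (15.640677452087402, 42.867042541503906), 79.99201965332031)
```

View pics/t3.png

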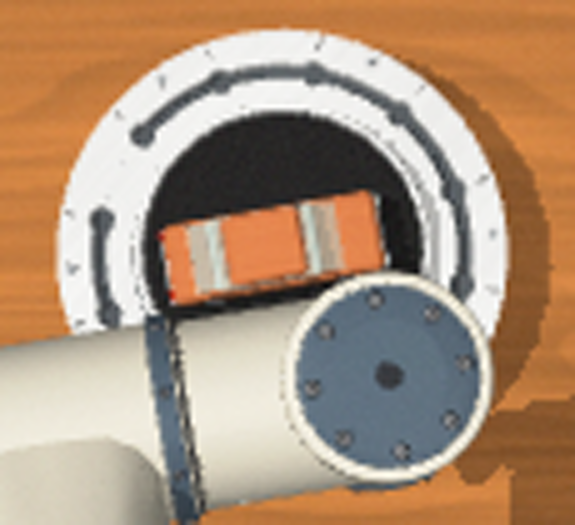

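The car has turned about 28.2° (the rectangle went from 51.8° to 80.0°) and is still in the middle. I nudge it 2 mm on and then ease off straight up.

Emit:
{"method": "step_arm", "body": {
  "increments": [
    [0,0.001,0,0,0,0,-1],
    [0,0.002,0,0,0,0,-1],
    [0,0.002,0,0,0,0,-1],
    [0,0.002,-0.002,0,0,0,-1],
    [0,0.002,-0.0035,0,0,0,-1],
    [0,0.002,-0.0045,0,0,0,-1],
    [0,0.002,-0.0055,0,0,0,-1],
    [0,0.002,-0.0055,0,0,0,-1]
  ]
}}

```text
t: 7.4
tcp_pos: [0.4671, -0.0762, 0.0803]
tcp_rot: [[-0.951, -0.309, 0.009], [-0.309, 0.951, 0.001], [-0.008, -0.002, -1.0]]
wrist_force: [3.3, 1.7, 5.9]
grip_width: 0.0002
grasp_force: 2.9
```

The button is still pushing back at 5.7 mm, above the 7 mm where the plate would hold it down, so the collar is entering the hole. I lift off.

Emit:
{"method": "step_arm", "body": {
  "increments": [
    [0,0,-0.002,0,0,0,-1],
    [0,0,-0.004,0,0,0,-1],
    [0,0,-0.006,0,0,0,-1],
    [0,0,-0.009,0,0,0,-1],
    [0,0,-0.02,0,0,0,-1],
    [0,0,-0.06,0,0,0,-1],
    [0,0,-0.1,0,0,0,-1],
    [0,0,-0.14,0,0,0,-1],
    [0.05,-0.03,-0.14,0,0,0,-1],
    [0.1,-0.06,-0.14,0,0,0,-1],
    [0.15,-0.1,-0.14,0,0,0,-1],
    [0.2,-0.13,-0.14,0,0,0,-1],
    [0.25,-0.17,-0.14,0,0,0,-1],
    [0.3,-0.21,-0.14,0,0,0,-1],
    [0.3,-0.21,-0.14,0,0,0,-1],
    [0.3,-0.21,-0.14,0,0,0,-1]
  ]
}}

```text
t: 9.4
tcp_pos: [0.2416, -0.3683, 0.2173]
tcp_rot: [[-0.952, -0.306, -0.001], [-0.306, 0.952, 0.002], [0.001, 0.002, -1.0]]
wrist_force: [0.4, -0.2, -0.4]
grip_width: 0.0001
grasp_force: 0.0
```

```bash
python3 - <<'E'
from h import *
b=bot.capture("top");s=bot.capture("scene")
im=b["image"]
hs=cv2.cvtColor(np.ascontiguousarray(im),cv2.COLOR_RGB2HSV)
m=cv2.inRange(hs,(5,110,150),(18,255,255));w=np.zeros_like(m);cv2.circle(w,(302,181),27,255,-1);m&=w
print(cv2.minAreaRect(cv2.findNonZero(m)),bot.sense()["wrist_force"])
d=(im[195:235,295:345].max(2)<60).astype(np.uint8);n,l,st,ce=cv2.connectedComponentsWithStats(d)
for i in range(1,n):
    if st[i,4]>15:
        q=onplane(b,*(ce[i]+[295,195]),.086);v=q[:2]-[.5762,-.0367];print(st[i],q,np.linalg.norm(v),np.degrees(np.arctan2(v[1],v[0])))
A=cv2.resize(im[130:235,245:360,::-1],(400,365));B=cv2.resize(s["image"][160:290,160:310,::-1],(400,365))
cv2.imwrite("pics/f.png",np.hstack([A,B]))
E
```

```text
((298.9300231933594, 179.010009765625), (15.556349754333496, 42.850669860839844), 81.8698959350586) [-1.08223697  0.25181885 -0.37998483]
[  0   0  29  13 284] [ 0.50799525 -0.05349719  0.086     ] 0.07024267367471314 -166.1647562796033
[15 14 11 10 88] [ 0.46565963 -0.07827805  0.086     ] 0.11810126166604103 -159.3869843967634
```

View pics/f.png

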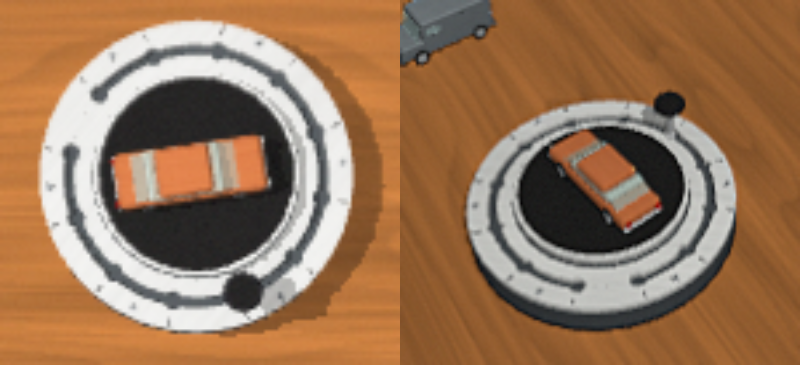

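The button now stands at the next hole (-159.4° against -159.9°, radius 118.1 mm) and the car is centred. One more check that the plunger is up, and I hand in only if it passes.

```bash
python3 - <<'E'
from h import *
s=bot.capture("scene")
p0=np.array(pix(s,[.5008,-.1265,.086]));off=np.array([242.15,191.62])-p0
x,y=map(int,pix(s,[.4655,-.0780,.086]));x0,y0=x-13,y-11
d=(s["image"][y0:y0+20,x0:x0+26].max(2)<60).astype(np.uint8);n,l,st,ce=cv2.connectedComponentsWithStats(d)
i=1+np.argmax(st[1:,4]);m=ce[i]+[x0,y0]
e={z:m-off-np.array(pix(s,[.4655,-.0780,z])) for z in(.086,.079)};print(st[i],off,e)
if abs(e[.086][1])<abs(e[.079][1])-.5: print(bot.finish_job())
E
```

```text
[ 8 10 12  9 77] [-0.4439391   1.63465568] {0.086: array([0.20285706, 0.20739624]), 0.079: array([ 0.1538789 , -1.52894483])}
the job is handed in; nothing more can be done
None
```

The turntable now stands at the next hole clockwise, with the plunger measured fully up and the car still centred on the platter; the job is handed in, but no verdict came back.

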